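# Pin the sprung clamshell jig shut and hold it

## Robot

A 7-joint arm with a two-finger parallel gripper is mounted at the origin on a cart in front of the work surface, level with it; the furniture and walls round the work are solid. World frame = base frame: x ahead of the robot, y to its left, z up, the work surface at z = 0. Lengths are in m, angles in rad, forces in N, time in s.
With the tool pointing down it reaches from about 0.4 to 0.875 m from the base axis. Payload 19.3 kg.
Tool frame: the origin (TCP) lies on the centre line of the jaws, within the pads' length; the fingertips stand 14 mm ahead of it and the grasp point (between the pads) lies 5 mm behind it; z points along the fingers, y is the line along which they close (so a half turn about z gives the same grasp; the last joint's range is limited). The gripper opens to 85 mm and grips with 20 to 120 N. Pads are 22 mm wide; open, the fingers measure 114 mm over their backs; the gripper's body (76 mm by 85 mm) begins 54 mm behind the grasp point. The pads swing forward as they close: fully open they stand 13 mm farther back than shut.
Start: joints at [-1.256, 0.521, -0.036, 1.599, 0.021, 1.021, -0.113], TCP at [0.235, 0.579, 0.245] pointing down, gripper open.
Joint ranges: [-2.91, 2.91], [-0.3, 2.13], [-1.5, 1.42], [0.17, 2.43], [-1.26, 4.41], [0.16, 1.93], [-2.52, 2.52]. Speed limits (rad/s): [1.89, 1.89, 2.39, 2.39, 3.01, 3.01, 3.01].

## Interface

Orientations are given as a 3x3 rotation matrix whose columns are the frame's x, y, z axes.
In Python, from plant import monitor, eyes, ticket gives the robot as it stands. The module is installed in compiled form; this text tells all that it offers.
- The arm moves only by the shell command python3 -m pendant 'ROWS'. ROWS is text: rows parted by semicolons, each of 7 numbers parted by spaces: the closure, from 0 (fully open) to 1 (shut), then the shift along the tool's x, y, z in mm, then the turn, a rotation vector about the tool's x, y, z in rad. In form: hand tx ty tz wx wy wz; .... A call has exactly 10 rows; each row is the pose to reach, as a shift and turn from the pose commanded when the call began, along the tool's axes at that moment; what a row does not reach only later rows make up. A row lasts 1/10 s, in which the tool goes at most 50 mm and 8.59 degrees, less where a joint would pass 70% of its speed; a pose out of reach is approached as far as the arm can. A call with a gripper value outside its range is refused whole. The fingers move at their own pace and stop on an object; the grip force is fixed at half the most. Time passes only in rows, so rows that repeat a pose let the fingers close, or fill a call up. It gives the time, the measured TCP pose, the force, the opening and the grip force at its end, in the units of the state.
- monitor.read_state(): the state, without advancing time (a new reading comes with each control period).
- eyes.snapshot(name): name is "side" or "top"; returns the picture (384x512x3 uint8, red, green, blue); there is no depth.
- eyes.camera_info(name): a dict with "camera_matrix" (3x3 intrinsics, pixels), "eye" and "orientation" of the camera in the world. Camera axes: x right, y up, looking along -z (the intrinsics and any distortion apply to the point x, -y, -z); pixel columns grow to the right and rows downward; lengths in m; the calibration is good to about 2 mm. A picture is of the moment at which its call begins. camera_info takes no time and is no camera call.
- ticket.finish_job(): hands the job in; it is judged then, once.
Trained networks look in the newest picture that a camera, given by its name, has taken for a name from the list of things; names that differ only in an ending like _2 or _b are one class to them, and where a whole thing is asked for, a point or a joint stands for the part that bears it (a point fixed in the world has none). Each returns a list of dicts, best first, with "p" (0 to 1); they miss things now and then, are a little off and sometimes report something else, mostly with a low value. They report only what shows in the picture. A call takes as long as a camera call.
- eyes.look_for(camera, thing): "centre" ([x, y, z] in m, in world coordinates, good to about 4 mm: the middle of the surface that is visible of it).
- eyes.regions_of(camera, thing): "region" (384x512 bool, what is visible of it).
- eyes.pinpoint(camera, thing): "centre" ([x, y, z] in m, in world coordinates, good to about 4 mm: a listed point, or the origin of a listed thing).
The state is a dict: "time_s": time; "joint_positions": joint angles; "qvel": joint speeds; "joint_efforts": joint torques, N m; "eef_pos": TCP position; "tool_rot": TCP orientation; "contact_force": force on the tool from outside, world axes, zero at the start; "wrist_torque": the same for the moment, N m; "grip_width": finger opening in m; "grip_force": force on a finger pad.
Only numpy, scipy, OpenCV 4.12 (cv2) and the standard library are available. Lean on these libraries where they do the work, as an engineer would, in place of code of your own. Each camera call takes 0.05 s, during which the arm holds its last target. There are 200 camera calls.

## Task

Get the small clamshell marking jig shut and pinned: swing its open leaf down onto the base, then take the one full-length pin from the pin rack (the other two have been cut short; leave those standing in the rack) and push it through the leaf's hole into the base until its head is down on the leaf. A spring in the jig lifts the leaf again when it is let go, so finish while still holding the pin's head and pressing it down, with the leaf fully shut. Leave the gear, the V-block and the tape roll where they are.

Things in the scene. Friction and masses are not known exactly. Their poses are not given: they have to be found in the camera images.
- jig: Clamshell marking jig, fixed: aluminium base 110 x 170 x 40 mm (x, y, z). Origin: centre of its underside, on the desk. The leaf's hinge runs along x on its +y side; the pin hole is near its -y end. A black spring plunger (10 mm dia, at y = -35 mm) sticks 11 mm up out of the base and lifts the leaf. A round part 36 mm across lies under the leaf's window.
- base_hole (a point): Mouth centre of the vertical pin hole in the base top, 40 mm above the desk, at (0, -60, 40) mm in the jig frame. 12 mm diameter with a 2 mm chamfer, open right through the base.
- leaf (a joint): Angle of the steel leaf, rad: 0 = fully shut, level, 3 mm above the base; grows as it swings up (1.57 = upright, stop at 1.6). Its hinge is stiff: open, it stays where it is left. Below about 0.08 rad the spring plunger pushes it up: let go when shut, it rises again to about 0.075 rad (0.05 or more with the pin in it). Holding it shut takes about 5 N down at its hole.
- leaf_hinge (a point): Centre of the hinge axis, at (0, 70, 48) mm in the jig frame. Turns with the leaf: -y points along the leaf to its free end, z is its outer (upper) normal. The leaf is a plate 90 mm wide and 10 mm thick (5 mm either side of the axis), 10 to 155 mm from the axis, then a tab 40 x 6 mm on to 170 mm; 30 mm square window centred at 58 mm, pin hole at 130 mm.
- leaf_hole (a point): Centre of the upper mouth of the leaf's pin hole (12 mm diameter, 2 mm chamfer), 130 mm from the hinge axis, on the outer face. Straight above base_hole, 13 mm higher, when the leaf is shut.
- pin_rack: Fixed grey block 150 x 50 x 30 mm with three blind holes (12 mm diameter, 18 mm deep) in a row along its own x at -45, 0 and +45 mm. Origin: centre of its underside. One pin stands in each hole; which one is where varies.
- full_pin: Full-length steel pin, upright in the rack: shank 10 mm diameter, 46 mm long, tapered foot; round head 24 mm diameter, 20 mm high on top (about 60 g). Origin: centre of the foot, z up along the pin. It stands highest, its head's underside 28 mm above the rack's top. With its head down on the shut leaf the foot is 33 mm below base_hole.
- short_pin_a: A pin cut short: shank 28 mm, same shank diameter and head (48 mm overall). Origin: centre of the foot.
- short_pin_b: A pin cut short: shank 32 mm, same shank diameter and head (52 mm overall). Origin: centre of the foot.
- gear: Small loose gear, 49 mm across, 18 mm high, a bystander. Origin: centre of its underside.
- v_block: Loose steel V-block, 50 x 44 x 24 mm, a bystander. Origin: centre of its underside.
- tape_roll: Loose black roll of tape lying flat, 62 mm across, 19 mm high, a bystander. Origin: centre of its underside.

How it is judged:
By the outcome, as a careful person would: the job done as asked, in the order asked, and still so for the second after the job is handed in, while the arm keeps its last pose, push and grip.
It also fails if it takes over 54 s, if anything falls off the work surface, if the arm or the gripper's body presses on something with over 40 N, if the wrist force passes 120 N, or if a joint passes its speed limit or range.

## Working session

There is one attempt and no reset: what is moved stays moved. The work goes in short steps, Python scripts to look and compute and a shell command to move; the robot and the scene stay as the last step left them, time stands still between calls to the robot, and variables do not carry over. Pictures are saved under pics/ and viewed, at most 10 in all, crops included, and the job is handed in when it is done.

```bash
mkdir -p pics; python3 - <<'E'
from plant import monitor, eyes
import cv2, numpy as np
np.set_printoptions(precision=4,suppress=True)
s=monitor.read_state()
for k,v in s.items(): print(k,np.array(v))
for c in("side","top"):
    im=eyes.snapshot(c); cv2.imwrite(f"pics/{c}0.png",im[:,:,::-1])
    i=eyes.camera_info(c); print(c,i)
    for t in("jig","base_hole","leaf_hole","leaf_hinge","pin_rack","full_pin","short_pin_a","gear","v_block","tape_roll"):
        print(c,t,[(np.round(d["centre"],4).tolist(),round(d["p"],2)) for d in eyes.pinpoint(c,t)[:4]])
E
```

```text
time_s 0.0
joint_positions [-1.2563  0.522  -0.0363  1.6     0.0212  1.0211 -0.1128]
qvel [ 0.0008 -0.0003  0.0007  0.0003 -0.0002 -0.0007  0.0011]
joint_efforts [  0.001  -92.7119   1.9804 -36.9918   0.0179   0.0084  -0.    ]
eef_pos [0.2345 0.579  0.2447]
tool_rot [[-0.9269  0.3753 -0.0003]
 [ 0.3753  0.9269 -0.0011]
 [-0.0001 -0.0011 -1.    ]]
contact_force [-0.1829 -0.2975  0.1628]
wrist_torque [ 0.0064 -0.034  -0.0154]
grip_force 0.0
grip_width 0.08535668355612167
side {'camera_matrix': array([[416.1559,   0.    , 261.0321],
       [  0.    , 416.1559, 191.4718],
       [  0.    ,   0.    ,   1.    ]]), 'eye': array([0.3509, 0.6658, 0.5875]), 'orientation': array([[-0.9669,  0.1529, -0.2044],
       [-0.2552, -0.5812,  0.7727],
       [-0.0007,  0.7993,  0.601 ]])}
side jig [([0.5021, -0.13, -0.0014], 0.65), ([0.6925, 0.1141, 0.0031], 0.26)]
side base_hole [([0.5063, -0.1945, 0.0419], 0.93)]
side leaf_hole [([0.5098, -0.1348, 0.1596], 0.75)]
side leaf_hinge [([0.5065, -0.0591, 0.0443], 0.71)]
side pin_rack [([0.4615, 0.1773, 0.0014], 0.71)]
side full_pin [([0.5075, 0.1853, 0.014
[... 470 characters left out ...]
,   1.    ]]), 'eye': array([0.4532, 0.0182, 0.9688]), 'orientation': array([[ 0.0249,  0.9938, -0.1084],
       [-0.9989,  0.029 ,  0.0363],
       [ 0.0392,  0.1073,  0.9934]])}
top jig [([0.5042, -0.1337, -0.0004], 0.95)]
top base_hole [([0.5007, -0.1877, 0.0414], 0.58)]
top leaf_hole [([0.5057, -0.1343, 0.1592], 0.55)]
top leaf_hinge []
top pin_rack []
top full_pin [([0.5081, 0.1787, 0.0119], 0.62)]
top short_pin_a [([0.4604, 0.1763, 0.0122], 0.71), ([0.418, 0.1715, 0.0153], 0.64), ([0.5096, -0.062, 0.0506], 0.57)]
top gear [([0.366, 0.0137, 0.0018], 0.91)]
top v_block [([0.6909, 0.1117, 0.0009], 0.77)]
top tape_roll [([0.7113, -0.0899, -0.0033], 0.94), ([0.6909, 0.1107, -0.0032], 0.64)]
```

View pics/side0.png

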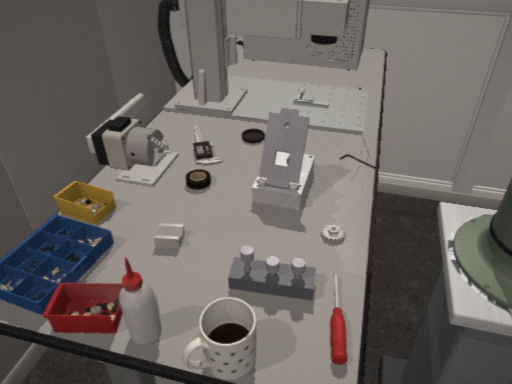

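View pics/top0.png

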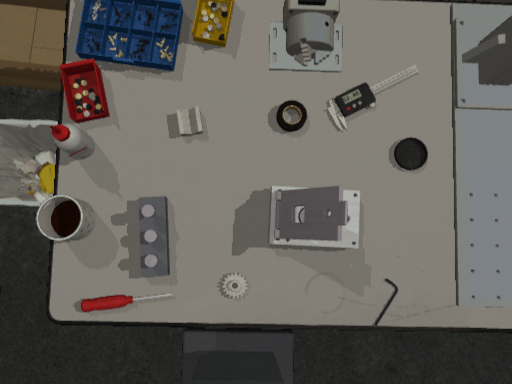

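The side view shows the leaf open about 55°, with its hole near (290,127), and the rack below it. The tallest pin is the left one at (247,253), which in the top view is (148,211). The bystanders are clear of both. Next I'll refine the measurements.

```bash
cat > h.py <<'E'
import numpy as np, cv2
from plant import monitor, eyes
np.set_printoptions(precision=4,suppress=True)
def proj(c,P):
    i=eyes.camera_info(c); q=(np.atleast_2d(P)-i["eye"])@i["orientation"]
    K=i["camera_matrix"]; return np.c_[K[0,0]*q[:,0]/-q[:,2]+K[0,2], K[1,1]*-q[:,1]/-q[:,2]+K[1,2]]
def atz(c,uv,z):
    i=eyes.camera_info(c);K=i["camera_matrix"]
    d=i["orientation"]@np.array([(uv[0]-K[0,2])/K[0,0],-(uv[1]-K[1,2])/K[1,1],-1])
    return i["eye"]+d*(z-i["eye"][2])/d[2]
def crop(c,im,u,v,w,h,s,name,pts):
    o=cv2.resize(im[v:v+h,u:u+w],None,fx=s,fy=s,interpolation=cv2.INTER_CUBIC)[:,:,::-1].copy()
    for p in proj(c,pts): cv2.circle(o,tuple(int(t) for t in ((p-[u,v]+.5)*s)),2,(0,0,255),-1)
    return o
E
python3 - <<'E'
from h import *
ims={c:eyes.snapshot(c) for c in("top","side")}
pins=[[.508,.182,.078],[.4597,.174,.0645],[.4156,.170,.0645]]
jig=[[.504,-.192,.04],[.5075,-.1345,.159],[.5065,-.0605,.048],[.458,-.217,.04],[.558,-.217,.04],[.448,-.047,.04],[.558,-.047,.04]]
a=crop("top",ims["top"],120,185,60,100,4,"",pins); b=crop("top",ims["top"],262,175,110,80,4,"",jig)
c=crop("side",ims["side"],225,235,100,70,4,"",pins); d=crop("side",ims["side"],245,100,80,115,4,"",jig)
o=np.zeros((740,800,3),np.uint8); 
def put(im,x,y): o[y:y+im.shape[0],x:x+im.shape[1]]=im
put(a,0,0);put(b,250,0);put(c,0,405)
put(cv2.resize(d,None,fx=.85,fy=.85),420,330)
o=cv2.resize(o,None,fx=.8,fy=.8); cv2.imwrite("pics/c1.png",o)
for cam in ims:
  for t in("full_pin","short_pin_a","leaf_hole","base_hole"):
    for r in eyes.regions_of(cam,t)[:3]:
        m=r["region"]; ys,xs=np.nonzero(m); print(cam,t,round(r["p"],2),m.sum(),"u",xs.min(),xs.max(),round(xs.mean(),1),"v",ys.min(),ys.max(),round(ys.mean(),1))
E
```

```text
top full_pin 0.66 157 u 141 155 148.2 v 205 217 211.0
top short_pin_a 0.47 136 u 145 157 151.1 v 255 267 260.7
top leaf_hole 0.78 3297 u 275 347 312.2 v 187 240 213.8
top base_hole 0.86 5421 u 267 360 313.8 v 185 248 216.5
side full_pin 0.84 273 u 241 253 247.0 v 245 272 256.8
side short_pin_a 0.57 207 u 266 279 272.6 v 256 274 265.2
side short_pin_a 0.53 224 u 292 305 298.3 v 258 277 266.4
side leaf_hole 0.6 2940 u 259 309 283.7 v 106 188 146.9
side base_hole 0.8 4436 u 252 314 284.4 v 107 208 161.3
```

View pics/c1.png

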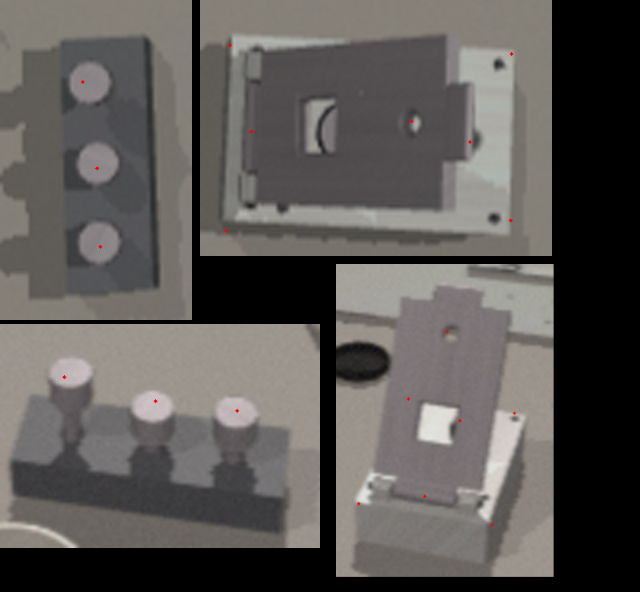

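```bash
python3 - <<'E'
from h import *
T=lambda x,y:(262+(x-200)/3.2-.4,175+y/3.2-.4)
C=np.array([atz("top",T(*p),.04) for p in[(232,37),(512,48),(513,233),(225,221)]]);print(C,C.mean(0))
print("pin top",atz("top",(148.0,210.5),.078),"side",atz("side",(247,250.5),.078))
print("shorts",atz("top",(149.9,235.6),.062),atz("top",(150.9,260.6),.062))
i=C.mean(0)[:2]
for th in(.9,.95,1.,1.05):
    P=np.array([i[0],i[1]+.07-.13*np.cos(th)+.005*np.sin(th),.048+.13*np.sin(th)+.005*np.cos(th)])
    E=np.array([i[0],i[1]+.07-.17*np.cos(th),.048+.17*np.sin(th)])
    print(th,P,proj("top",P),proj("side",P),proj("side",E))
E
```

```text
[[ 0.5629 -0.0485  0.04  ]
 [ 0.5613 -0.2175  0.04  ]
 [ 0.4506 -0.2183  0.04  ]
 [ 0.4534 -0.0467  0.04  ]] [ 0.5071 -0.1327  0.04  ]
pin top [0.5076 0.1771 0.078 ] side [0.5044 0.1795 0.078 ]
shorts [0.4627 0.1743 0.062 ] [0.4174 0.1704 0.062 ]
0.9 [ 0.5071 -0.1396  0.1529] [[330.0232 213.0379]] [[285.9591 125.7175]] [[289.1285 108.3366]]
0.95 [ 0.5071 -0.1343  0.1567] [[327.2772 212.816 ]] [[285.5083 125.3205]] [[288.5929 107.5132]]
1.0 [ 0.5071 -0.1288  0.1601] [[324.3685 212.599 ]] [[285.0294 125.0677]] [[288.018  106.8695]]
1.05 [ 0.5071 -0.1231  0.1633] [[321.3053 212.3879]] [[284.5233 124.9629]] [[287.4042 106.4122]]
```

```bash
R='1 -495 -500 0 0 0 -0.457'; python3 -m pendant '1 -36 -36 0 0 0 -0.05; 1 -71 -71 0 0 0 -0.1; 1 -106 -107 0 0 0 -0.15; 1 -141 -143 0 0 0 -0.2; 1 -176 -178 0 0 0 -0.25; 1 -211 -214 0 0 0 -0.3; 1 -246 -249 0 0 0 -0.35; 1 -281 -285 0 0 0 -0.4; 1 -317 -320 0 0 0 -0.457; 1 -352 -355 0 0 0 -0.457'
```

```text
time_s: 2.6
eef_pos: [0.4282, 0.1162, 0.2457]
tool_rot: [[-0.997, -0.074, 0.001], [-0.074, 0.997, 0.0], [-0.001, 0.0, -1.0]]
contact_force: [2.0, 0.5, 0.2]
grip_width: 0.0
grip_force: 0.0
```

```bash
python3 -m pendant '1 -16 -48 5 0 0 0; 1 -32 -96 15 0 0 0; 1 -48 -144 30 0 0 0; 1 -64 -191 46 0 0 0; 1 -63 -205 60 0 0 0; 1 -62 -216 72 0 0 0; 1 -62 -222 80 0 0 0; 1 -62 -222 80 0 0 0; 1 -62 -222 80 0 0 0; 1 -62 -222 80 0 0 0'
```

```text
time_s: 3.6
eef_pos: [0.5058, -0.0978, 0.166]
tool_rot: [[-0.997, -0.074, 0.001], [-0.074, 0.997, 0.0], [-0.001, 0.0, -1.0]]
contact_force: [0.5, -0.7, 0.3]
grip_width: -0.0
grip_force: 0.0
```

```bash
python3 -m pendant '1 1 -16 5 0 0 0; 1 2 -26 13 0 0 0; 1 3 -36 22 0 0 0; 1 3 -45 32 0 0 0; 1 4 -51 41 0 0 0; 1 4 -57 51 0 0 0; 1 5 -62 62 0 0 0; 1 5 -65 72 0 0 0; 1 5 -67 80 0 0 0; 1 5 -67 80 0 0 0'
```

```text
time_s: 4.6
eef_pos: [0.5048, -0.166, 0.0842]
tool_rot: [[-0.997, -0.072, -0.002], [-0.072, 0.997, 0.0], [0.002, 0.0, -1.0]]
contact_force: [0.6, 0.3, 1.0]
grip_width: 0.0001
grip_force: 0.0
```

```bash
python3 - <<'E'
from h import *
im=eyes.snapshot("side"); t=eyes.snapshot("top")
o=np.hstack([im[80:250,200:380],t[150:320,230:400]])
cv2.imwrite("pics/c2.png",cv2.resize(o,None,fx=2.2,fy=2.2)[:,:,::-1])
E
```

```text
(no output)
```

View pics/c2.png

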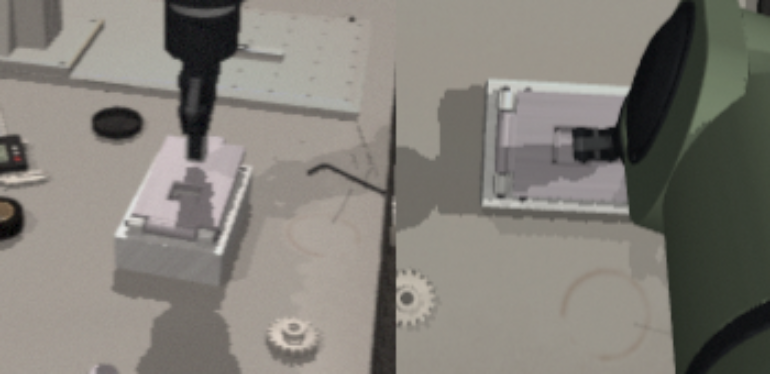

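The leaf has followed the fingers nearly flat: in the left half of the crop, the tips rest on it at about (195,155). I'll press it shut.

```bash
python3 -m pendant '1 0 -1 2 0 0 0; 1 0 -1 4 0 0 0; 1 0 -1 6 0 0 0; 1 0 -1 8 0 0 0; 1 0 -1 10 0 0 0; 1 0 -1 12 0 0 0; 1 0 -1 14 0 0 0; 1 0 -1 15 0 0 0; 1 0 -1 16 0 0 0; 1 0 -1 16 0 0 0'
```

```text
time_s: 5.7
eef_pos: [0.5054, -0.1675, 0.0693]
tool_rot: [[-0.997, -0.072, 0.0], [-0.072, 0.997, -0.0], [-0.0, -0.001, -1.0]]
contact_force: [-1.0, -3.1, 5.5]
grip_width: 0.0002
grip_force: 2.2
```

```bash
python3 -m pendant '1 0 0 -50 0 0 0; 1 0 0 -95 0 0 0; 0.5 -4 48 -100 0 0 0; 0 -8 97 -100 0 0 0; 0 -11 146 -100 0 0 0; 0 -15 195 -100 0 0 0; 0 -18 244 -100 0 0 0; 0 -22 293 -95 0 0 0; 0 -26 335 -80 0 0 0; 0 -26 345 -70 0 0 0'; python3 - <<'E'
from h import *
P=lambda x:np.array(x)
im=eyes.snapshot("side"); t=eyes.snapshot("top")
for c in("side","top"): print([(d["centre"],d["p"]) for d in eyes.pinpoint(c,"full_pin")+eyes.pinpoint(c,"leaf_hole")])
print(monitor.read_state()["eef_pos"])
o=np.hstack([im[130:300,180:350],t[150:320,230:400]])
cv2.imwrite("pics/c3.png",cv2.resize(o,None,fx=2.3,fy=2.3)[:,:,::-1])
cv2.imwrite("pics/t3.png",t[:,:,::-1]);cv2.imwrite("pics/s3.png",im[:,:,::-1])
E
```

```text
time_s: 6.7
eef_pos: [0.5056, 0.1842, 0.1383]
tool_rot: [[-0.997, -0.078, -0.0], [-0.078, 0.997, 0.002], [0.0, 0.002, -1.0]]
contact_force: [-0.2, 0.1, 0.2]
grip_width: 0.0854
grip_force: 0.0
[([0.506, 0.1827, 0.017], 0.72), ([0.5042, -0.1899, 0.065], 0.57)]
[([0.5031, -0.1882, 0.0648], 0.57)]
[0.5069 0.1772 0.1398]
```

View pics/c3.png

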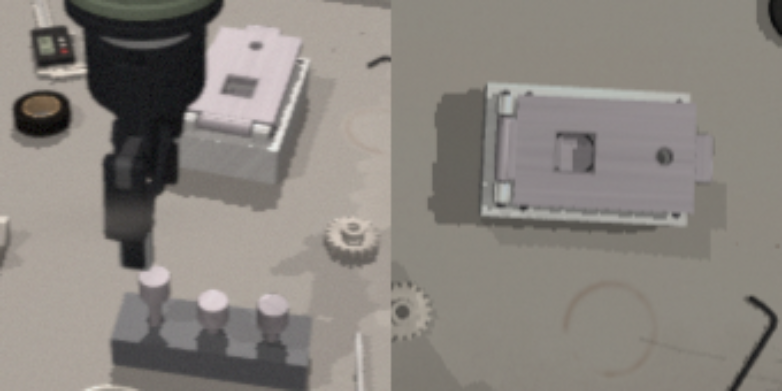

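```bash
python3 -m pendant '0 0 2 20 0 0 0; 0 0 2 40 0 0 0; 0 0 2 56 0 0 0; 0 0 2 65 0 0 0; 0.3 0 2 66 0 0 0; 0.5 0 2 66 0 0 0; 0.6 0 2 66 0 0 0; 0.7 0 2 66 0 0 0; 0.75 0 2 66 0 0 0; 0.8 0 2 66 0 0 0'; python3 - <<'E'
from h import *
print(atz("top",(348.7-.3,217.8-.3),.0625), atz("side",(180+256/2.3-.3,130+45/2.3-.3),.0625))
print(monitor.read_state()["grip_width"])
E
```

```text
time_s: 8.0
eef_pos: [0.5068, 0.1809, 0.074]
tool_rot: [[-0.997, -0.072, 0.001], [-0.072, 0.997, 0.0], [-0.001, 0.0, -1.0]]
contact_force: [-0.6, -1.0, 8.2]
grip_width: 0.0219
grip_force: 58.3
[ 0.5056 -0.1917  0.0625] [ 0.5026 -0.1925  0.0625]
0.021881680580127568
```

```bash
python3 -m pendant '1 0 0 0 0 0 0; 1 0 0 0 0 0 0; 1 0 0 -5 0 0 0; 1 0 0 -15 0 0 0; 1 0 0 -30 0 0 0; 1 0 0 -50 0 0 0; 1 0 0 -75 0 0 0; 1 0 0 -100 0 0 0; 1 0 0 -100 0 0 0; 1 0 0 -100 0 0 0'; python3 - <<'E'
from h import *
im=eyes.snapshot("side")
print([(d["centre"],d["p"]) for d in eyes.pinpoint("side","full_pin")])
s=monitor.read_state();print(s["eef_pos"],s["contact_force"])
cv2.imwrite("pics/c4.png",cv2.resize(im[120:310,170:330],None,fx=3,fy=3,interpolation=cv2.INTER_CUBIC)[:,:,::-1])
E
```

```text
time_s: 9.0
eef_pos: [0.5064, 0.1812, 0.1741]
tool_rot: [[-0.997, -0.072, 0.001], [-0.072, 0.997, 0.001], [-0.001, 0.001, -1.0]]
contact_force: [-0.3, 0.4, -1.5]
grip_width: 0.0216
grip_force: 58.6
[([0.5049, 0.1807, 0.1164], 0.67)]
[0.5059 0.1809 0.1729] [-0.301   0.6077 -1.9433]
```

View pics/c4.png

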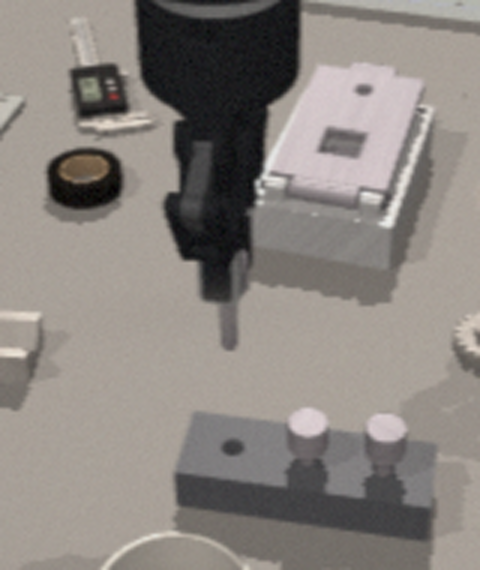

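The pin is in hand and hangs upright, with its foot at about (229,348) in the crop. The empty rack hole is at (233,447) and the short pins are still standing. I'll work out the pin's offset in the hand.

```bash
python3 - <<'E'
from h import *
Z=lambda x,y:(170+x/3-.33,120+y/3-.33)
print("rackhole",atz("side",Z(233,447),.03)); 
for z in(.108,.112,.116): print("foot",z,atz("side",Z(229,345),z))
print("leafhole",atz("side",Z(364,89.5),.0625),"short tops",atz("side",Z(308,419),.062),atz("side",Z(386,426),.062))
e=np.array([.5059,.1809,.1729])
f=lambda P:(proj("side",P)-[170,120]+.33)*3
print(f([e+[0,0,-.061]]),f([e+[-.006,0,-.061]]),f([e+[-.011,.018,-.01],e+[.011,.018,-.01]]))
t=cv2.imread("pics/t3.png"); 
E
```

```text
rackhole [0.5055 0.1773 0.03  ]
foot 0.108 [0.5075 0.1728 0.108 ]
foot 0.112 [0.5062 0.1769 0.112 ]
foot 0.116 [0.5049 0.181  0.116 ]
leafhole [ 0.5024 -0.1914  0.0625] short tops [0.4609 0.1736 0.062 ] [0.4165 0.1676 0.062 ]
[[227.4912 350.0322]] [[237.8909 351.9287]] [[235.7341 304.4312]
 [195.1343 297.3532]]
```

```bash
python3 -m pendant '1 2 -30 0 0 0 0; 1 6 -78 0 0 0 0; 1 10 -126 0 0 0 0; 1 14 -174 0 0 0 0; 1 17 -222 0 0 0 0; 1 21 -270 0 0 0 0; 1 25 -318 0 0 0 0; 1 27 -350 0 0 0 0; 1 29 -371 0 0 0 0; 1 29 -371 20 0 0 0'; python3 -m pendant '1 0 0 10 0 0 0; 1 0 0 15 0 0 0; 1 0 0 15 0 0 0; 1 0 0 15 0 0 0; 1 0 0 15 0 0 0; 1 0 0 15 0 0 0; 1 0 0 15 0 0 0; 1 0 0 15 0 0 0; 1 0 0 15 0 0 0; 1 0 0 15 0 0 0';python3 - <<'E'
from h import *
im=eyes.snapshot("side");t=eyes.snapshot("top")
for c in("side","top"): print([(d["centre"],d["p"]) for d in eyes.pinpoint(c,"full_pin")+eyes.pinpoint(c,"leaf_hole")])
s=monitor.read_state();print(s["eef_pos"],s["contact_force"])
e=np.array(s["eef_pos"]);print((proj("side",[e+[0,0,-.058],[.5035,-.192,.0625]])-[240,90]+.4)*5)
cv2.imwrite("pics/c5.png",cv2.resize(im[90:200,240:340],None,fx=5,fy=5,interpolation=cv2.INTER_CUBIC)[:,:,::-1])
E
```

```text
time_s: 10.1
eef_pos: [0.5042, -0.195, 0.154]
tool_rot: [[-0.998, -0.068, 0.002], [-0.068, 0.998, -0.002], [-0.002, -0.002, -1.0]]
contact_force: [1.8, 1.6, -1.5]
grip_width: 0.0217
grip_force: 58.7
time_s: 11.1
eef_pos: [0.5041, -0.1912, 0.1384]
tool_rot: [[-0.997, -0.072, 0.0], [-0.072, 0.997, -0.0], [-0.0, -0.0, -1.0]]
contact_force: [-0.3, -1.4, -0.5]
grip_width: 0.0218
grip_force: 58.7
[([0.5038, -0.1923, 0.0781], 0.49), ([0.5052, -0.1933, 0.0653], 0.76), ([0.5027, -0.1307, 0.0007], 0.24)]
[([0.5047, -0.1901, 0.0636], 0.86)]
[ 0.5041 -0.1912  0.1383] [-0.1328 -0.8212 -1.5471]
[[254.9164 267.3533]
 [254.9533 298.6247]]
```

View pics/c5.png

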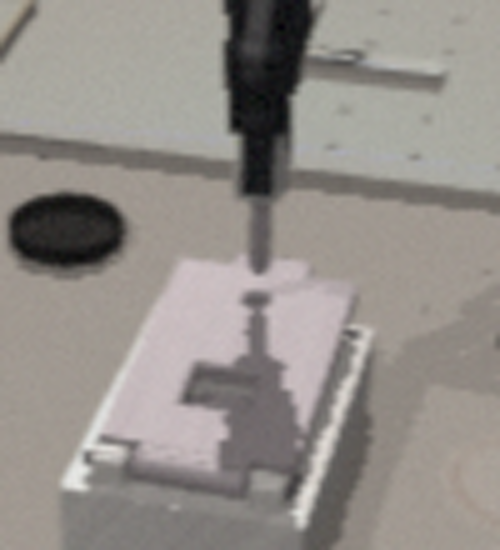

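The foot at (259,270) lines up above the hole at (257,298) to within about 1 mm. I'll descend.

```bash
python3 -m pendant '1 -1 0 6 0 0 0; 1 -1 0 12 0 0 0; 1 -1 0 16 0 0 0; 1 -1 0 19 0 0 0; 1 -1 0 22 0 0 0; 1 -1 0 25 0 0 0; 1 -1 0 28 0 0 0; 1 -1 0 31 0 0 0; 1 -1 0 34 0 0 0; 1 -1 0 34 0 0 0'
```

```text
time_s: 12.4
eef_pos: [0.5045, -0.1882, 0.1031]
tool_rot: [[-0.997, -0.074, -0.003], [-0.074, 0.997, 0.004], [0.002, 0.004, -1.0]]
contact_force: [0.0, 14.3, -6.4]
grip_width: 0.0216
grip_force: 59.5
```

```bash
python3 - <<'E'
from h import *
im=eyes.snapshot("side");t=eyes.snapshot("top")
s=monitor.read_state();print(s["eef_pos"],s["contact_force"],s["wrist_torque"])
a=im[110:210,240:330];b=t[170:270,260:380]
cv2.imwrite("pics/c6.png",cv2.resize(np.hstack([a,b]),None,fx=3.7,fy=3.7,interpolation=cv2.INTER_CUBIC)[:,:,::-1])
E
```

```text
[ 0.5044 -0.1881  0.1032] [ 0.9284 15.3253 -6.2104] [ 3.403   0.0544 -0.0377]
```

View pics/c6.png

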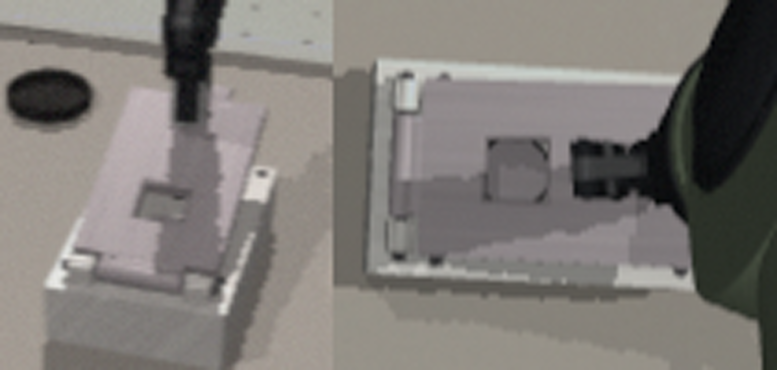

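```bash
python3 - <<'E'
from h import *
i=[.506,-.132]
for th in(0,.075,.15,.2,.25,.3,.35):
    c,s=np.cos(th),np.sin(th)
    L=lambda x,r,n:[i[0]+x,i[1]+.07-r*c+n*s,.048+r*s+n*c]
    P=[L(0,.17,.003),L(-.045,.155,.005),L(.045,.155,.005),L(-.015,.073,.005),L(.015,.043,.005)]
    print(th,"c6:",((proj("side",P)-[240,110]+.4)*3.7).round(0).tolist(),"c5 tab",((proj("side",P[:2])-[240,90]+.4)*5).round(0).tolist(),"top win",((proj("top",P[3:])-[260,170]+.4)*3.7+[333,0]).round(0).tolist())
E
```

```text
0 c6: [[196.0, 131.0], [258.0, 149.0], [127.0, 131.0], [189.0, 208.0], [132.0, 227.0]] c5 tab [[265.0, 278.0], [349.0, 301.0]] top win [[546.0, 204.0], [488.0, 143.0]]
0.075 c6: [[197.0, 116.0], [259.0, 134.0], [127.0, 117.0], [190.0, 201.0], [132.0, 223.0]] c5 tab [[266.0, 256.0], [350.0, 282.0]] top win [[547.0, 204.0], [488.0, 143.0]]
0.15 c6: [[197.0, 100.0], [260.0, 120.0], [126.0, 103.0], [190.0, 195.0], [132.0, 220.0]] c5 tab [[266.0, 236.0], [351.0, 263.0]] top win [[547.0, 203.0], [488.0, 142.0]]
0.2 c6: [[197.0, 91.0], [260.0, 112.0], [126.0, 94.0], [190.0, 191.0], [132.0, 218.0]] c5 tab [[267.0, 222.0], [352.0, 251.0]] top win [[546.0, 203.0], [487.0, 142.0]]
0.25 c6: [[197.0, 81.0], [261.0, 103.0], [126.0, 86.0], [189.0, 187.0], [131.0, 215.0]] c5 tab [[266.0, 209.0], [352.0, 239.0]] top win [[545.0, 203.0], [486.0, 142.0]]
0.3 c6: [[197.0, 72.0], [261.0, 95.0], [125.0, 77.0], [189.0, 183.0], [131.0, 213.0]] c5 tab [[266.0, 197.0], [353.0, 228.0]] top win [[544.0, 202.0], [485.0, 141.0]]
0.35 c6: [[197.0, 63.0], [261.0, 87.0], [124.0, 69.0], [189.0, 180.0], [131.0, 211.0]] c5 tab [[266.0, 185.0], [353.0, 217.0]] top win [[542.0, 202.0], [484.0, 141.0]]
```

Comparing corner positions, the leaf sprang up to about 0.24 rad around the pin. The right leaf corner is at (268,105) in the crop and the pin is through the hole. I'll tilt the pin slightly so the foot lines up with the base hole, then follow the arc down.

```bash
python3 -m pendant '1 0 1 0 0.02 0 0; 1 0 2 0 0.04 0 0; 1 0 3 0 0.06 0 0; 1 0 4 0 0.08 0 0; 1 0 5 0 0.1 0 0; 1 0 5 0 0.1 0 0; 1 0 5 1 0.1 0 0; 1 0 5 2 0.1 0 0; 1 0 5 3 0.1 0 0; 1 0 5 3 0.1 0 0'
```

```text
time_s: 13.5
eef_pos: [0.5046, -0.1861, 0.1011]
tool_rot: [[-0.997, -0.072, 0.007], [-0.072, 0.992, -0.099], [0.0, -0.099, -0.995]]
contact_force: [0.2, 4.5, -3.2]
grip_width: 0.0214
grip_force: 60.0
```

```bash
python3 -m pendant '1 0 0 2 -0.006 0 0; 1 0 -1 4 -0.012 0 0; 1 0 -1 6 -0.018 0 0; 1 0 -1 8 -0.024 0 0; 1 0 -2 10 -0.03 0 0; 1 0 -2 12 -0.037 0 0; 1 0 -2 14 -0.043 0 0; 1 0 -3 16 -0.05 0 0; 1 0 -3 18 -0.055 0 0; 1 0 -3 18 -0.055 0 0'
```

```text
time_s: 14.5
eef_pos: [0.5047, -0.1896, 0.0832]
tool_rot: [[-0.997, -0.073, 0.002], [-0.073, 0.996, -0.042], [0.001, -0.042, -0.999]]
contact_force: [-2.8, 13.4, -2.1]
grip_width: 0.0215
grip_force: 60.1
```

```bash
python3 -m pendant '1 0 1 2 -0.005 0 0; 1 0 1 4 -0.01 0 0; 1 0 1 6 -0.015 0 0; 1 0 1 8 -0.02 0 0; 1 0 1 9 -0.025 0 0; 1 0 1 10 -0.03 0 0; 1 0 1 11 -0.033 0 0; 1 0 1 12 -0.036 0 0; 1 0 0 12 -0.036 0 0; 1 0 0 12 -0.036 0 0'
```

```text
time_s: 15.5
eef_pos: [0.5051, -0.191, 0.0717]
tool_rot: [[-0.997, -0.072, 0.0], [-0.072, 0.997, -0.008], [0.0, -0.008, -1.0]]
contact_force: [-2.5, 8.0, 3.8]
grip_width: 0.0218
grip_force: 60.7
```

```bash
python3 - <<'E'
from h import *
im=eyes.snapshot("side");t=eyes.snapshot("top")
s=monitor.read_state();print(s["eef_pos"],s["contact_force"],s["wrist_torque"])
a=im[110:210,240:330];b=t[170:270,260:380]
cv2.imwrite("pics/c7.png",cv2.resize(np.hstack([a,b]),None,fx=3.7,fy=3.7,interpolation=cv2.INTER_CUBIC)[:,:,::-1])
E
```

```text
[ 0.505  -0.1909  0.0717] [-2.2664  8.0964  3.7457] [2.2256 0.5634 0.0273]
```

View pics/c7.png

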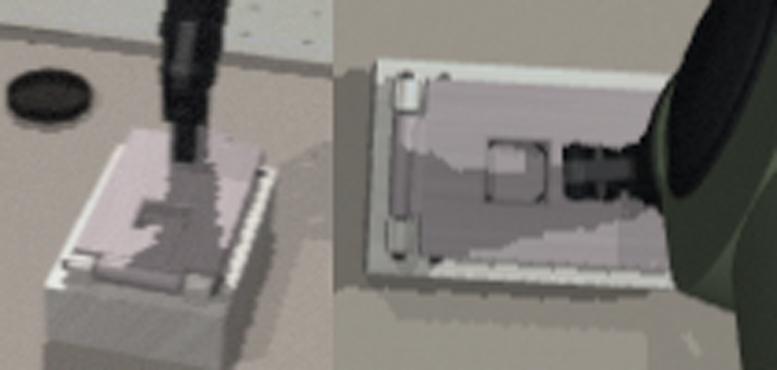

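The leaf is now almost shut: its corners at (128,130) and (265,151) give about 0–0.01 rad, and the pin is down in the base. I'll press until the force is firm.

```bash
python3 -m pendant '1 0 1 0.5 0 0 0; 1 0 1 1 0 0 0; 1 0 1 1.5 0 0 0; 1 0 1 2 0 0 0; 1 0 1 2.5 0 0 0; 1 0 1 3 0 0 0; 1 0 1 3.5 0 0 0; 1 0 1 4 0 0 0; 1 0 1 4 0 0 0; 1 0 1 4 0 0 0'
```

```text
time_s: 16.6
eef_pos: [0.5053, -0.1908, 0.0688]
tool_rot: [[-0.997, -0.072, 0.002], [-0.072, 0.997, -0.009], [-0.001, -0.009, -1.0]]
contact_force: [-7.9, 6.6, 25.6]
grip_width: 0.0216
grip_force: 63.0
```

```bash
python3 -m pendant '1 0.5 1 0 -0.004 0 0; 1 1 1 0 -0.008 0 0; 1 1 1 0.3 -0.008 0 0; 1 1 1 0.3 -0.008 0 0; 1 1 1 0.3 -0.008 0 0; 1 1 1 0.3 -0.008 0 0; 1 1 1 0.3 -0.008 0 0; 1 1 1 0.3 -0.008 0 0; 1 1 1 0.3 -0.008 0 0; 1 1 1 0.3 -0.008 0 0'; python3 - <<'E'
from h import *
im=eyes.snapshot("side")
s=monitor.read_state();print(s["eef_pos"],s["contact_force"],s["wrist_torque"])
cv2.imwrite("pics/c8.png",cv2.resize(im[120:220,240:330],None,fx=5.5,fy=5.5,interpolation=cv2.INTER_CUBIC)[:,:,::-1])
i=[.506,-.132]
for th in(0,.03,.06):
    c,s=np.cos(th),np.sin(th)
    P=[[i[0]+x,i[1]+.07-.155*c+.005*s,.048+.155*s+.005*c] for x in(-.045,.045)]+[[.561,-.217,.04],[.451,-.217,.04]]
    print(th,((proj("side",P)-[240,120]+.4)*5.5).round(0).tolist())
E
```

```text
time_s: 17.6
eef_pos: [0.5051, -0.1908, 0.0688]
tool_rot: [[-0.997, -0.071, 0.003], [-0.071, 0.997, -0.002], [-0.003, -0.002, -1.0]]
contact_force: [-3.2, 0.6, 25.0]
grip_width: 0.0216
grip_force: 62.9
[ 0.5051 -0.1908  0.0688] [-3.1927  1.1015 25.6728] [0.462  0.7533 0.0045]
0 [[384.0, 166.0], [188.0, 140.0], [167.0, 162.0], [404.0, 194.0]]
0.03 [[384.0, 158.0], [188.0, 131.0], [167.0, 162.0], [404.0, 194.0]]
0.06 [[385.0, 149.0], [188.0, 123.0], [167.0, 162.0], [404.0, 194.0]]
```

View pics/c8.png

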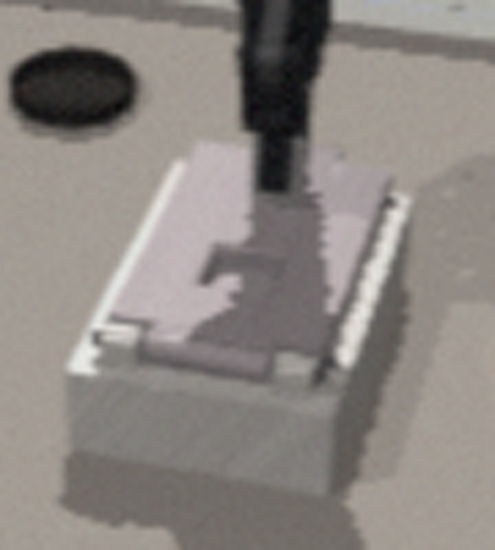

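The leaf corners at (195,143) and (393,170) match 0 rad. The TCP height puts the pin's foot at z ≈ 7 mm, so the head is seated, and it is pressing with 25 N. I'll hand the job in.

```bash
python3 -c "
from plant import ticket; print(ticket.finish_job())"
```

```text
the job is handed in; nothing more can be done
None
```

The jig is shut and pinned with the full-length pin, its head still gripped and pressed down at about 25 N; I handed the job in at about 17.7 s, without a verdict returned. While I was inserting the pin the leaf sprang up to about 0.24 rad, so I pressed it shut again with the pin already through its hole.

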